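# Back a tube carousel up by one notch

## Task

The hand-turned tube carousel has been indexed one place too far. With a fingertip lift the ratchet pawl out of the teeth until it stays thrown back, push the wheel back one notch (clockwise seen from above) by one of its upright pegs, and push the pawl in again so that its nose sits right down in that next notch and locks the wheel. Only push with the fingers: do not grip or pull up anything, keep the tubes standing in their places, and leave the other things on the bench where they are.

Things in the scene. Friction and masses are not known exactly. Their poses are not given: they have to be found in the camera images.
- carousel: tube carousel, fixed to the worktop: round dark base (232 mm across, 10 mm thick) with a flat steel ratchet wheel, a pawl on one lug and a column with a fill nozzle on another. Origin on the worktop under the wheel's axis, z up. Azimuths below are in its own axes, anticlockwise seen from above, from its x axis; at 180 degrees lies the side nearest the robot.
- wheel_axis (a point): point on the wheel's vertical axis, 88 mm above the worktop (level with the pegs' tops). The wheel is 8 mm thick, its upper face at 42 mm; 12 saw teeth round the rim, 30 degrees each, root 91 mm and tip 100 mm from the axis; 12 tube holes 46 mm from the axis, empty on the pawl's and the robot's side (azimuth 135 to 315)
- wheel (a joint): turn of the wheel, rad: 0 at the start, forward (anticlockwise from above) positive, backward (clockwise) negative; one notch is 0.524 (30 degrees). With the pawl in it clicks forward, but backward it is stopped after 0.026 of play. Only friction holds it (0.1 N m, 1.3 N at a peg); it stays where it is left
- peg_a (a point): centre of the domed top (88 mm above the worktop) of the peg nearest the robot: upright steel post on the wheel, 10 mm thick, 46 mm high above the wheel's face (collar at its foot 15 mm wide, 3 mm high), 78 mm from the axis, at azimuth 180 degrees at the start; it turns with the wheel
- peg_b (a point): centre of the domed top (88 mm above the worktop) of the right-hand peg: upright steel post on the wheel, 10 mm thick, 46 mm high above the wheel's face (collar at its foot 15 mm wide, 3 mm high), 78 mm from the axis, at azimuth 300 degrees at the start; it turns with the wheel
- peg_c (a point): centre of the domed top (88 mm above the worktop) of the rear peg, beside the tubes: upright steel post on the wheel, 10 mm thick, 46 mm high above the wheel's face (collar at its foot 15 mm wide, 3 mm high), 78 mm from the axis, at azimuth 60 degrees at the start; it turns with the wheel
- pawl (a joint): swing of the pawl about its vertical pivot, rad: 0 = nose at the root of a tooth, positive = lifted outward (clockwise from above), over 0.2 = clear of the teeth, 0.85 = thrown back on its stop pin. An over-centre spring presses it in below 0.42 and throws it back and holds it above 0.42 (0.055 N m at either end, 1.4 N at the post)
- pawl_post (a point): centre of the domed top (88 mm above the worktop) of the pawl's finger post: upright steel post, 10 mm thick, 46 mm high above the pawl, close to the nose, 39 mm from the pivot; swings with the pawl. With the pawl in, it stands 105 mm from the wheel's axis at azimuth 233. To lift the pawl, push it outward from the wheel's side; to re-engage, push it back inward
- pawl_pivot (a point): point on the pawl's vertical pivot axis, 88 mm above the worktop (the pivot itself ends at 44 mm; an extension spring crosses it 49 mm up); fixed to the base, 116 mm from the wheel's axis at azimuth 213
- pawl_rest (a point): where the nose's tip lies when the pawl is fully in, 92 mm from the axis, azimuth 238, 42 mm up. After one notch the nose drops to the root if the wheel stands between -0.535 and -0.45; further forward it rides on the tooth's sloping back, and pushing the wheel back until the pawl stops it (-0.55) seats it; further back it stays up on the next tooth
- nozzle (a point): tip of the fill nozzle over the tube circle at azimuth 15, 113 mm up; its column, 12 mm thick, stands 128 mm from the axis at azimuth 15 and ends 151 mm up, its level arm runs 136 mm up
- tube_0: open sample tube, 13 mm thick, 92 mm long, standing loose in a hole of the wheel, 46 mm from the axis at 345 degrees in the carousel's axes at the start; origin at the centre of its foot, 13 mm above the worktop, z along the tube
- tube_1: open sample tube, 13 mm thick, 92 mm long, standing loose in a hole of the wheel, 46 mm from the axis at 15 degrees in the carousel's axes at the start; origin at the centre of its foot, 13 mm above the worktop, z along the tube
- tube_2: open sample tube, 13 mm thick, 92 mm long, standing loose in a hole of the wheel, 46 mm from the axis at 45 degrees in the carousel's axes at the start; origin at the centre of its foot, 13 mm above the worktop, z along the tube
- tube_3: open sample tube, 13 mm thick, 92 mm long, standing loose in a hole of the wheel, 46 mm from the axis at 75 degrees in the carousel's axes at the start; origin at the centre of its foot, 13 mm above the worktop, z along the tube
- tube_4: open sample tube, 13 mm thick, 92 mm long, standing loose in a hole of the wheel, 46 mm from the axis at 105 degrees in the carousel's axes at the start; origin at the centre of its foot, 13 mm above the worktop, z along the tube
- dish: shallow round steel dish, 69 mm across, 20 mm high, beside the carousel on its right. Bystander, to be left alone; origin at the centre of its underside.
- marker: marker pen lying in front of the carousel, 135 mm long, 16 mm thick. Bystander, to be left alone; origin at the centre of its underside.
- timer: white bench timer, 58 x 66 x 18 mm, lying to the right of the carousel. Bystander, to be left alone; origin at the centre of its underside.
- bottle_small: small reagent bottle, 45 mm across, 88 mm high, to the right of the carousel. Bystander, to be left alone; origin at the centre of its underside.
- bottle_mid: middle-sized reagent bottle, 52 mm across, 110 mm high, to the left of the carousel. Bystander, to be left alone; origin at the centre of its underside.
- bottle_brown: brown reagent bottle, 60 mm across, 135 mm high, to the right of the carousel. Bystander, to be left alone; origin at the centre of its underside.

How it is judged (in metres and radians):
On the way, in this order (a step that is already met when the one before it is completed fails the run):
1. the pawl is lifted out of the teeth and thrown back while the wheel still stands at its first notch (value of joint pawl above 0.6 rad and value of joint wheel between -0.12 and 0.2 rad), for 0.1 s.
2. the wheel has been pushed back past the tooth (value of joint wheel between -0.75 and -0.2 rad), for 0.05 s.
At the end, for the whole second after the job is handed in: The wheel rests one notch (30 degrees, within 4) back from where it started, the pawl's nose is down at the root of that notch (pawl joint under 0.04 rad), and all five tubes stand upright in their holes (feet within 7 mm of the floor, tilt under 0.15 rad) (value of joint wheel between -0.593599 and -0.453599 rad and value of joint pawl below 0.04 rad and velocity of joint wheel between -0.05 and 0.05 rad/s and height (world z) of each of tube_0, tube_1, tube_2, tube_3, tube_4 below 0.02 m and angle between each of tube_0, tube_1, tube_2, tube_3, tube_4's own z axis and vertical below 0.15 rad); the robot touches nothing.
It fails at once if a tube is lifted by more than 15 mm or tipped (height (world z) of any of tube_0, tube_1, tube_2, tube_3, tube_4 above 0.028 m or angle between any of tube_0, tube_1, tube_2, tube_3, tube_4's own z axis and vertical above 0.3 rad).
It fails at once if a peg or the pawl's post is gripped between the fingers ((horizontal distance between the grasp point and pawl_post below 0.006 m and height (world z) of the grasp point below 0.08 m) or (horizontal distance between the grasp point and peg_a below 0.006 m and height (world z) of the grasp point below 0.08 m) or (horizontal distance between the grasp point and peg_b below 0.006 m and height (world z) of the grasp point below 0.08 m) or (horizontal distance between the grasp point and peg_c below 0.006 m and height (world z) of the grasp point below 0.08 m)).
It fails at once if the wheel is pushed back by more than one and a half notches (value of joint wheel below -0.785398 rad).
It fails at once if a bystander is moved by more than 20 mm (distance of any of dish, marker, timer, bottle_small, bottle_mid, bottle_brown from where it was at the start of the episode above 0.02 m).
It also fails if it takes over 64 s, if anything falls off the work surface, if the arm or the gripper's body presses on something with over 40 N, if the wrist force passes 120 N, or if a joint passes its speed limit or range.

## Robot

A 6-joint arm with a two-finger parallel gripper is mounted at the origin on a cart in front of the work surface, level with it; the furniture and walls round the work are solid. World frame = base frame: x ahead of the robot, y to its left, z up, the work surface at z = 0. Lengths are in mm, angles in rad, forces in N, time in s.
With the tool pointing down it reaches from about 350 to 875 mm from the base axis. Payload 4.2 kg.
Tool frame: the origin (TCP) lies on the mounting face of the last link; the fingertips stand 173 mm ahead of it and the grasp point (between the pads) lies grip_point_offset ahead of it (grip_point_offset is the distance from the TCP to the grasp point, in mm); z points along the fingers, y is the line along which they close (so a half turn about z gives the same grasp; the last joint's range is limited). The gripper opens to 85 mm and grips with 20 to 120 N. Pads are 22 mm wide; open, the fingers measure 114 mm over their backs; the gripper's body (76 mm by 85 mm) begins 54 mm behind the grasp point. The pads swing forward as they close: fully open they stand 13 mm farther back than shut.
Start: joints at [1.507, 0.385, 0.008, 0, -1.194, -0.259], TCP at [198.232, 592.709, 404.712] pointing down, gripper open.
Joint ranges: [-3.14, 3.14], [-1.21, 2.06], [-1.07, 1.41], [-3.16, 2.05], [-2.99, -0.16], [-3.1, 3.1]. Speed limits (rad/s): [2.79, 2.79, 3.14, 3.14, 3.14, 3.14].

## Interface

Orientations are given as a unit quaternion [x, y, z, w].
In Python, from bench import read_state, get_image, job_done, recognise, place_of, grip_point_offset gives the robot as it stands. The module is installed in compiled form; this text tells all that it offers.
- The arm moves only by the tool carry_out, never from a script. Its arguments are lists of equal length, an entry for each row: "slide": the shift along the tool's x, y, z in m, a list of three; "roll": the turn about the tool's z in degrees; "claw": the finger opening in m, from 0 to 0.0854. A call has 1 to 8 rows; each row is the pose to reach, as a shift and turn from the pose commanded when the call began, along the tool's axes at that moment; what a row does not reach only later rows make up. A row lasts 1/8 s, in which the tool goes at most 62.5 mm and 10.7 degrees, less where a joint would pass 70% of its speed; a pose out of reach is approached as far as the arm can. A call with a gripper value outside its range is refused whole. The fingers move at their own pace and stop on an object; the grip force is fixed at half the most. Time passes only in rows, so rows that repeat a pose let the fingers close. It gives the time, the measured TCP pose, the force, the opening and the grip force at its end, in the units of the state.
- read_state(): the state, without advancing time (a new reading comes with each control period).
- get_image(name): name is "side" or "top" or "wrist"; returns a dict with "img" (400x640x3 uint8, red, green, blue), "z_map" (400x640 float32, mm along the optical axis (not along the pixel's ray), 0 where there is no reading), "mtx" (3x3 intrinsics, pixels), "world_from_camera" (4x4, takes a point from camera to world coordinates); the wrist camera has in their place "T_tool_cam" (4x4, takes a point from camera to tool coordinates, whose origin is the TCP and whose axes are the flange's). Camera axes: x right, y up, looking along -z (the intrinsics and any distortion apply to the point x, -y, -z); pixel columns grow to the right and rows downward; lengths in mm; the calibration is good to about 2 mm. A picture is of the moment at which its call begins: read the wrist's pose just before it.
- job_done(): hands the job in; it is judged then, once.
Trained networks look in a picture, given as the dict that the camera call returned (one of the last four; its "shot" number tells which), for a name from the list of things; names that differ only in an ending like _2 or _b are one class to them, and where a whole thing is asked for, a point or a joint stands for the part that bears it (a point fixed in the world has none). Each returns a list of dicts, best first, with "conf" (0 to 1); they miss things now and then, are a little off and sometimes report something else, mostly with a low value. They report only what shows in the picture. A call takes as long as a camera call.
- recognise(picture, thing): "at" ([column, row] in pixels, amid what is visible of it).
- place_of(picture, thing): "at" ([column, row] in pixels: a listed point, or the origin of a listed thing).
The state is a dict: "clock": time; "joints": joint angles; "joint_vel": joint speeds; "joint_efforts": joint torques, N m; "position": TCP position; "ee_rot": TCP orientation; "contact_force": force on the tool from outside, world axes, zero at the start; "wrist_torque": the same for the moment, N m; "gripper_width": finger opening in mm; "grasp_force": force on a finger pad.
Only numpy, scipy, OpenCV 4.12 (cv2) and the standard library are available. Lean on these libraries where they do the work, as an engineer would, in place of code of your own. Each camera call takes 0.05 s, during which the arm holds its last target. There are 200 camera calls.

## Working session

There is one attempt and no reset: what is moved stays moved. The work goes in short steps, Python scripts to look and compute and a tool call to move; the robot and the scene stay as the last step left them, time stands still between calls to the robot, and variables do not carry over. Pictures are saved under pics/ and viewed, at most 10 in all, crops included, and the job is handed in when it is done.

Besides the shell and the picture viewer there is one more tool, called after "Emit:" as a command line: name --pt "numbers of a row" for each row, then --argument value for the rest. carry_out: Moves the arm, as the interface text tells. Its arguments: {"type":"object","properties":{"slide":{"type":"array"},"roll":{"type":"array"},"claw":{"type":"array"}},"required":["slide","roll","claw"]}

```bash
mkdir -p pics; cat > h.py <<'E'
import numpy as np, cv2
from bench import *
from scipy.spatial.transform import Rotation as R
def W(pic,st=None):
    if "world_from_camera" in pic: return np.array(pic["world_from_camera"])
    T=np.eye(4);T[:3,:3]=R.from_quat(st["ee_rot"]).as_matrix();T[:3,3]=st["position"]
    return T@np.array(pic["T_tool_cam"])
def ray(pic,px,st=None):
    m=np.array(pic["mtx"]);T=W(pic,st)
    d=np.array([(px[0]-m[0,2])/m[0,0],-(px[1]-m[1,2])/m[1,1],-1])
    return T[:3,3],T[:3,:3]@d
def at_z(pic,px,z,st=None):
    o,d=ray(pic,px,st); return o+d*(z-o[2])/d[2]
def save(pic,n): cv2.imwrite("pics/"+n,pic["img"][:,:,::-1])
E
python3 - <<'E'
from h import *
s=read_state();print({k:np.round(v,3).tolist() for k,v in s.items()}, grip_point_offset if not callable(grip_point_offset) else grip_point_offset())
for c in ["top","side"]:
    p=get_image(c);save(p,c+"0.png");print(c,[k for k in p],np.round(W(p),2).tolist())
    for n in ["wheel_axis","peg_a","peg_b","peg_c","pawl_post","pawl_pivot","pawl_rest"]:
        z=42 if n=="pawl_rest" else 88
        for r in place_of(p,n)[:3]: print(n,np.round(r["at"]),round(r["conf"],2),np.round(at_z(p,r["at"],z)))
E
```

```text
{'clock': 0.0, 'joints': [1.507, 0.386, 0.007, -0.0, -1.194, -0.259], 'joint_vel': [0.001, 0.0, -0.002, 0.001, -0.0, 0.0], 'joint_efforts': [0.0, -39.229, 18.84, 4.186, -0.005, -0.0], 'position': [198.176, 592.526, 403.608], 'ee_rot': [0.987, -0.161, -0.0, 0.001], 'contact_force': [0.232, 0.385, -0.458], 'wrist_torque': [0.013, 0.041, -0.044], 'grasp_force': 0.0, 'gripper_width': 85.141} 154.70000000000002
top ['img', 'z_map', 'mtx', 'world_from_camera', 'shot'] [[0.01, 0.99, -0.15, 359.33], [-1.0, 0.01, -0.01, -84.17], [-0.01, 0.15, 0.99, 1326.49], [0.0, 0.0, 0.0, 1.0]]
wheel_axis [348. 190.] 0.79 [ 576. -164.   88.]
peg_a [366. 176.] 0.87 [ 621. -221.   88.]
peg_a [328. 186.] 0.85 [589. -96.  88.]
peg_a [355. 214.] 0.75 [ 496. -185.   88.]
peg_b [366. 176.] 0.87 [ 621. -221.   88.]
peg_b [328. 186.] 0.85 [589. -96.  88.]
peg_b [355. 214.] 0.75 [ 496. -185.   88.]
peg_c [366. 176.] 0.87 [ 621. -221.   88.]
peg_c [328. 186.] 0.85 [589. -96.  88.]
peg_c [355. 214.] 0.75 [ 496. -185.   88.]
pawl_post [362. 172.] 0.65 [ 635. -211.   88.]
pawl_post [379. 199.] 0.52 [ 545. -264.   88.]
pa
[... 409 characters left out ...]
el_axis [346. 203.] 0.32 [597. -68.  88.]
peg_a [350. 206.] 0.79 [602. -87.  88.]
peg_a [332. 235.] 0.7 [ 503. -193.   88.]
peg_a [381. 231.] 0.61 [ 633. -221.   88.]
peg_b [350. 206.] 0.79 [602. -87.  88.]
peg_b [332. 235.] 0.7 [ 503. -193.   88.]
peg_b [381. 231.] 0.61 [ 633. -221.   88.]
peg_c [350. 206.] 0.79 [602. -87.  88.]
peg_c [332. 235.] 0.7 [ 503. -193.   88.]
peg_c [381. 231.] 0.61 [ 633. -221.   88.]
pawl_post [383. 345.] 0.67 [ 466. -555.   88.]
pawl_post [358. 257.] 0.66 [ 531. -297.   88.]
pawl_post [356. 249.] 0.47 [ 538. -267.   88.]
pawl_pivot [344. 250.] 0.89 [ 508. -257.   88.]
pawl_pivot [405. 280.] 0.58 [ 600. -408.   88.]
pawl_rest [355. 258.] 0.85 [ 547. -248.   42.]
```

```bash
python3 - <<'E'
from h import *
s=read_state();p=get_image("wrist");print(np.round(p["T_tool_cam"],2).tolist(),np.round(p["mtx"],0).tolist())
t=cv2.imread("pics/top0.png")[110:270,250:450];cv2.imwrite("pics/topc.png",cv2.resize(t,None,fx=3.6,fy=3.6,interpolation=2))
p=get_image("top")
for n in ["dish","marker","timer","bottle_small","bottle_mid","bottle_brown"]:
    for r in place_of(p,n)[:1]: print(n,np.round(r["at"]),round(r["conf"],2),np.round(at_z(p,r["at"],0)))
E
```

```text
[[0.0, 0.95, 0.32, 80.98], [1.0, 0.0, -0.0, 0.81], [-0.0, 0.32, -0.95, 31.45], [0.0, 0.0, 0.0, 1.0]] [[360.0, 0.0, 317.0], [0.0, 360.0, 201.0], [0.0, 0.0, 1.0]]
dish [396. 174.] 0.75 [ 651. -338.    0.]
marker [358. 242.] 0.58 [ 410. -203.    0.]
timer [424. 251.] 0.91 [ 380. -429.    0.]
bottle_small [440. 214.] 0.65 [ 508. -488.    0.]
bottle_mid [239. 219.] 0.7 [485. 209.   0.]
bottle_brown [430. 192.] 0.56 [ 584. -456.    0.]
```

View pics/topc.png

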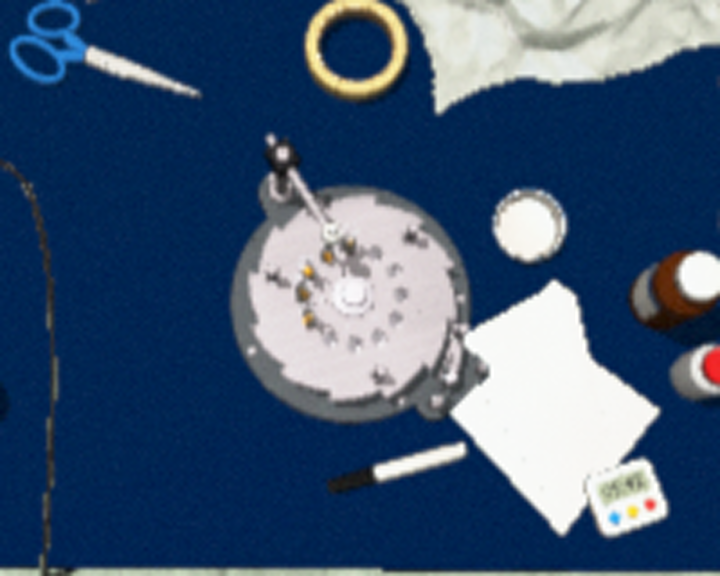

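Emit:
carry_out --pt "0.037 0.04 0" --pt "0.073 0.08 0" --pt "0.11 0.12 0" --pt "0.147 0.16 0" --pt "0.183 0.2 0" --pt "0.22 0.24 0" --pt "0.256 0.28 0" --pt "0.293 0.32 0" --roll '[0,0,0,0,0,0,0,0]' --claw '[0.08,0.07,0.06,0.05,0.04,0.03,0.02,0.0]'

```text
clock: 2.2
position: [374.9, 194.6, 405.2]
ee_rot: [0.987, -0.16, 0.0, -0.001]
contact_force: [0.2, -0.3, -0.8]
gripper_width: 2.6
grasp_force: 0.0
```

Emit:
carry_out --pt "0.037 0.04 0" --pt "0.073 0.08 0" --pt "0.11 0.12 0" --pt "0.147 0.16 0" --pt "0.183 0.2 0" --pt "0.22 0.24 0" --pt "0.293 0.32 0" --pt "0.293 0.32 0" --roll '[0,0,0,0,0,0,0,0]' --claw '[0,0,0,0,0,0,0,0]'

```text
clock: 3.2
position: [551.6, -202.5, 404.6]
ee_rot: [0.987, -0.161, 0.0, 0.0]
contact_force: [0.9, 0.3, 0.2]
gripper_width: 0.3
grasp_force: 0.0
```

```bash
cat > look.py <<'E'
from h import *
import sys
def look(name):
    s=read_state();p=get_image("wrist");save(p,name)
    print(np.round(s["position"],1))
    out={}
    for n in ["wheel_axis","peg_a","pawl_post","pawl_pivot","pawl_rest"]:
        z=42 if n=="pawl_rest" else 88
        for r in place_of(p,n)[:3]:
            q=at_z(p,r["at"],z,s);print(n,np.round(r["at"]),round(r["conf"],2),np.round(q,1)); out.setdefault(n,[]).append(q)
    return s,p,out
if __name__=="__main__": look(sys.argv[1])
E
python3 look.py w1.png
```

```text
[ 551.6 -202.5  404.6]
wheel_axis [261. 170.] 0.58 [ 577. -165.   88.]
peg_a [169. 178.] 0.83 [594.4 -90.9  88. ]
peg_a [300.  79.] 0.79 [ 632.7 -217.4   88. ]
peg_a [318. 243.] 0.78 [ 500.2 -187.6   88. ]
pawl_post [396. 175.] 0.64 [ 538.4 -267.3   88. ]
pawl_post [548. 233.] 0.64 [ 446.7 -378.3   88. ]
pawl_post [301.  81.] 0.6 [ 631.2 -218.3   88. ]
pawl_pivot [393. 216.] 0.97 [ 504.4 -255.8   88. ]
pawl_rest [367. 151.] 0.88 [ 554.1 -253.5   42. ]
```

View pics/w1.png

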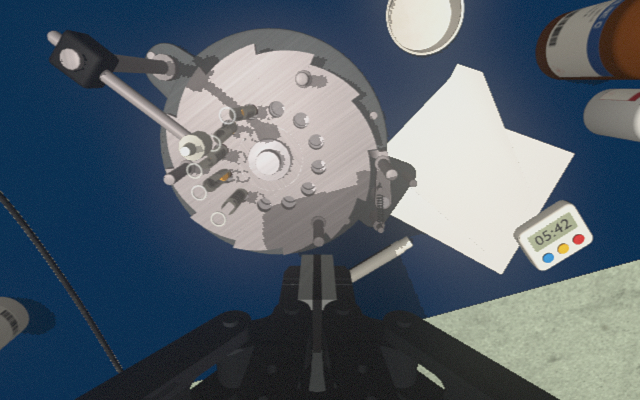

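Emit:
carry_out --pt "0.009 0.038 0" --pt "0.009 0.038 0.05" --pt "0.009 0.038 0.1" --pt "0.009 0.038 0.14" --pt "0.009 0.038 0.16" --pt "0.009 0.038 0.17" --pt "0.009 0.038 0.17" --roll '[0,0,0,0,0,0,0]' --claw '[0,0,0,0,0,0,0]'

```text
clock: 4.38
position: [547.5, -238.2, 235.0]
ee_rot: [0.987, -0.16, -0.0, 0.0]
contact_force: [0.1, -0.4, 0.4]
gripper_width: -0.4
grasp_force: 0.0
```

```bash
python3 look.py w2.png
```

```text
[ 547.5 -238.2  235. ]
wheel_axis [105. 294.] 0.62 [ 577.7 -167.    88. ]
peg_a [168. 101.] 0.78 [ 632.9 -219.3   88. ]
pawl_post [389. 305.] 0.59 [ 539.7 -265.1   88. ]
pawl_post [339. 232.] 0.47 [ 574.  -256.3   88. ]
pawl_rest [338. 234.] 0.98 [ 553.4 -252.3   42. ]
pawl_rest [166. 101.] 0.48 [ 636.5 -200.1   42. ]
```

View pics/w2.png

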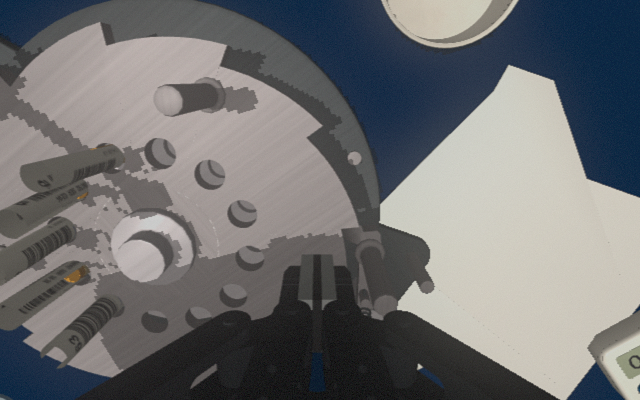

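Emit:
carry_out --pt "0 0.008 0" --pt "-0.001 0.012 0" --pt "-0.002 0.016 0" --pt "-0.003 0.02 0" --pt "-0.004 0.024 0" --pt "-0.005 0.028 0" --pt "-0.006 0.032 0" --pt "-0.006 0.032 0" --roll '[0,0,0,0,0,0,0,0]' --claw '[0,0,0,0,0,0,0,0]'

```text
clock: 5.68
position: [531.3, -267.7, 234.7]
ee_rot: [0.987, -0.161, -0.0, -0.0]
contact_force: [0.4, 0.3, 0.2]
gripper_width: 0.2
grasp_force: 0.0
```

```bash
python3 look.py w3.png
```

```text
[ 531.3 -267.7  234.7]
wheel_axis [ 11. 282.] 0.83 [ 577.  -166.6   88. ]
peg_a [54. 84.] 0.97 [ 632.3 -218.3   88. ]
pawl_post [379. 318.] 0.58 [ 519.3 -289.7   88. ]
pawl_rest [272. 221.] 0.92 [ 553.9 -253.7   42. ]
```

View pics/w3.png

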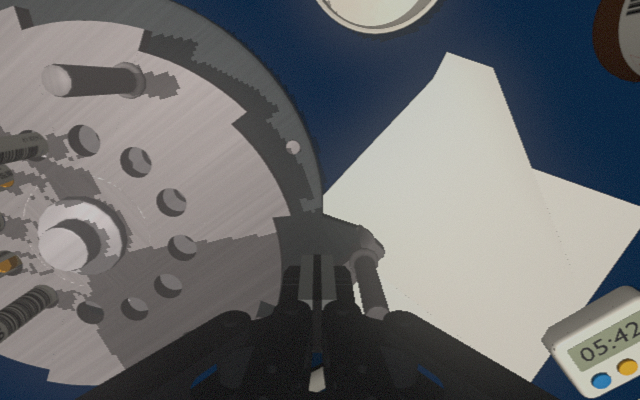

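Emit:
carry_out --pt "0 -0.015 0" --pt "-0.027 -0.03 0" --pt "-0.054 -0.039 0" --pt "-0.054 -0.039 0" --roll '[0,0,0,0]' --claw '[0,0,0,0]'

```text
clock: 6.48
position: [491.7, -211.8, 234.8]
ee_rot: [0.987, -0.16, -0.001, -0.0]
contact_force: [0.1, -0.2, 0.8]
gripper_width: 0.2
grasp_force: 0.0
```

```bash
python3 look.py w4.png
```

```text
[ 491.7 -211.8  234.8]
wheel_axis [ 92. 132.] 0.76 [ 575.7 -165.7   88. ]
peg_a [249. 304.] 0.89 [ 500.7 -188.9   88. ]
pawl_post [510. 178.] 0.91 [ 518.9 -289.3   88. ]
pawl_pivot [365. 105.] 0.74 [ 556.5 -250.1   88. ]
pawl_pivot [189. 107.] 0.26 [ 573.1 -198.    88. ]
pawl_rest [365. 102.] 0.6 [ 552.8 -255.    42. ]
```

View pics/w4.png

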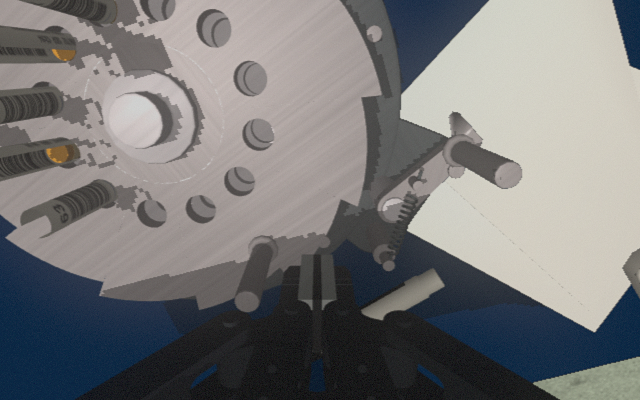

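Emit:
carry_out --pt "0 -0.005 0" --pt "-0.001 -0.009 0" --pt "-0.002 -0.013 0" --pt "-0.004 -0.017 0" --pt "-0.006 -0.021 0" --pt "-0.008 -0.025 0" --pt "-0.008 -0.025 0" --roll '[0,0,0,0,0,0,0]' --claw '[0,0,0,0,0,0,0]'

```text
clock: 7.65
position: [493.7, -186.6, 235.0]
ee_rot: [0.987, -0.16, 0.001, -0.0]
contact_force: [-0.8, 0.4, -0.6]
gripper_width: -0.0
grasp_force: 0.2
```

```bash
python3 look.py w5.png
```

```text
[ 493.7 -186.6  235. ]
wheel_axis [166. 113.] 0.72 [ 576.3 -165.1   88. ]
peg_a [267. 313.] 0.97 [ 497.7 -168.9   88. ]
pawl_post [587. 158.] 0.79 [ 520.  -289.1   88. ]
pawl_rest [418.  90.] 0.7 [ 553.5 -253.1   42. ]
```

Emit:
carry_out --pt "-0.001 -0.004 0" --pt "-0.002 -0.008 0" --pt "-0.003 -0.012 0" --pt "-0.004 -0.016 0" --pt "-0.005 -0.0185 0" --pt "-0.005 -0.0185 0" --roll '[0,0,0,0,0,0]' --claw '[0,0,0,0,0,0]'

```text
clock: 8.7
position: [494.6, -167.6, 234.8]
ee_rot: [0.987, -0.16, 0.001, -0.0]
contact_force: [0.5, 0.5, 0.2]
gripper_width: -0.1
grasp_force: 0.0
```

```bash
python3 look.py w6.png
```

```text
[ 494.6 -167.6  234.8]
wheel_axis [227.  94.] 0.96 [ 576.2 -166.8   88. ]
peg_a [269. 311.] 0.7 [ 499.  -151.1   88. ]
pawl_rest [463.  80.] 0.58 [ 551.8 -253.2   42. ]
pawl_rest [223.  95.] 0.52 [ 578.4 -154.3   42. ]
```

View pics/w6.png

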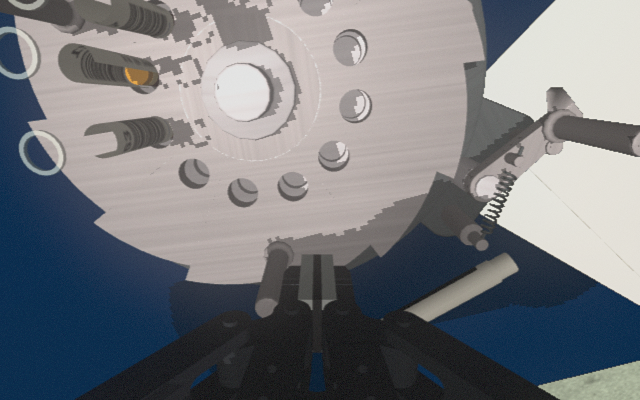

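Emit:
carry_out --pt "0 0.008 0" --pt "0 0.008 -0.05" --pt "0.02 0.05 -0.05" --pt "0.042 0.095 -0.05" --pt "0.062 0.134 -0.05" --pt "0.062 0.134 -0.05" --pt "0.062 0.134 -0.02" --pt "0.062 0.134 0" --roll '[0,0,0,0,0,0,0,0]' --claw '[0,0,0,0,0,0,0,0]'

```text
clock: 10.0
position: [509.7, -314.3, 233.6]
ee_rot: [0.987, -0.161, -0.001, -0.0]
contact_force: [0.1, 0.4, 0.0]
gripper_width: 0.1
grasp_force: 0.0
```

```bash
python3 look.py w7.png
```

```text
[ 509.7 -314.3  233.6]
peg_a [ 43. 195.] 0.35 [ 580.5 -243.    88. ]
peg_a [528. 324.] 0.17 [ 477.8 -388.7   88. ]
pawl_post [244. 302.] 0.94 [ 521.1 -290.6   88. ]
pawl_pivot [626. 128.] 0.29 [ 541.8 -428.1   88. ]
pawl_rest [161. 210.] 0.7 [ 554.3 -252.7   42. ]
```

View pics/w7.png

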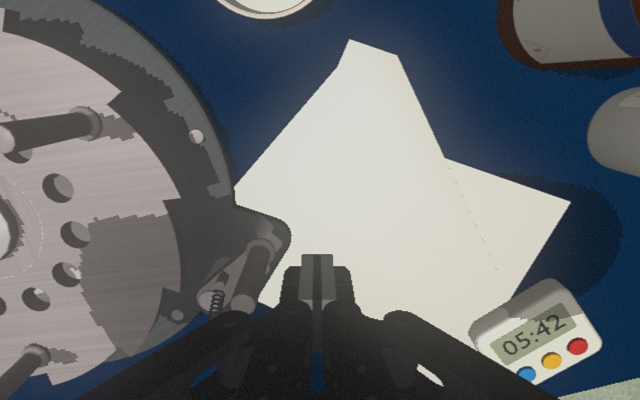

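Emit:
carry_out --pt "0 -0.006 0" --pt "0.001 -0.011 0" --pt "0.003 -0.016 0" --pt "0.005 -0.021 0" --pt "0.007 -0.026 0" --pt "0.009 -0.03 0" --pt "0.01 -0.034 0" --pt "0.01 -0.034 0" --roll '[0,0,0,0,0,0,0,0]' --claw '[0,0,0,0,0,0,0,0]'

```text
clock: 11.3
position: [530.9, -285.3, 234.6]
ee_rot: [0.987, -0.16, -0.0, -0.0]
contact_force: [0.4, -0.6, -0.1]
gripper_width: -0.2
grasp_force: 0.0
```

```bash
python3 look.py w8.png
```

```text
[ 530.9 -285.3  234.6]
peg_a [115. 172.] 0.66 [ 601.2 -239.9   88. ]
pawl_post [255. 306.] 0.86 [ 539.  -264.6   88. ]
pawl_rest [240. 230.] 0.56 [ 553.9 -254.6   42. ]
```

View pics/w8.png

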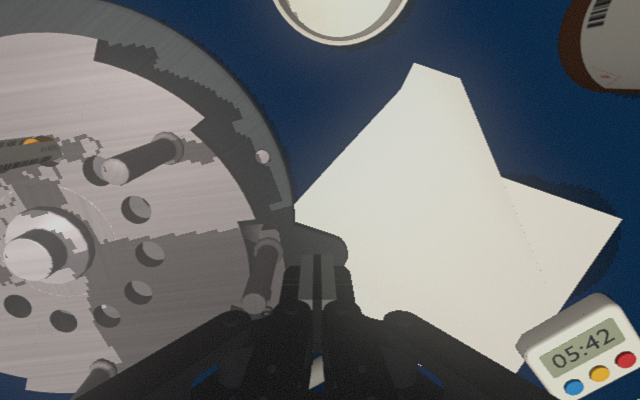

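Emit:
carry_out --pt "0 0.006 0" --pt "0 0.006 -0.05" --pt "0 -0.025 -0.05" --pt "0.001 -0.05 -0.05" --pt "0.001 -0.05 -0.05" --pt "0.001 -0.05 -0.02" --pt "0.001 -0.05 0" --pt "0.001 -0.05 0" --roll '[0,0,0,0,0,0,0,0]' --claw '[0,0,0,0,0,0,0,0]'

```text
clock: 12.6
position: [546.7, -239.3, 233.0]
ee_rot: [0.987, -0.161, -0.002, -0.0]
contact_force: [-0.4, -0.6, -0.2]
gripper_width: 0.1
grasp_force: 0.0
```

```bash
python3 look.py w9.png; python3 - <<'E'
import cv2,numpy as np
a=cv2.imread("pics/w2.png");b=cv2.imread("pics/w9.png")
c=[cv2.resize(i[190:350,320:450],None,fx=3,fy=3,interpolation=2) for i in (a,b)]
cv2.imwrite("pics/cmp.png",np.hstack(c))
E
```

```text
[ 546.7 -239.3  233. ]
wheel_axis [ 99. 300.] 0.87 [ 575.5 -166.    88. ]
peg_a [262. 177.] 0.95 [ 600.  -239.7   88. ]
pawl_post [385. 306.] 0.7 [ 539.8 -264.7   88. ]
pawl_rest [339. 231.] 0.61 [ 553.7 -254.3   42. ]
```

View pics/cmp.png

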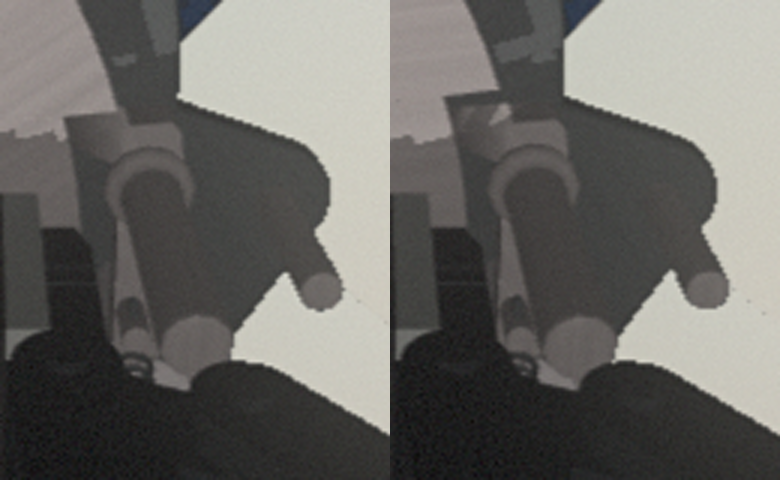

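Emit:
carry_out --pt "0 0 -0.05" --pt "0 0 -0.1" --pt "0 0 -0.15" --pt "0 0 -0.17" --pt "0 0 -0.17" --pt "0 0 -0.17" --roll '[0,0,0,0,0,0]' --claw '[0,0,0,0,0,0]'

```text
clock: 13.65
position: [547.1, -238.4, 403.5]
ee_rot: [0.987, -0.161, -0.001, -0.0]
contact_force: [0.8, -0.2, -0.6]
gripper_width: 0.2
grasp_force: 0.0
```

```bash
python3 look.py w10.png; python3 -c "
from bench import job_done;print(job_done())"
```

```text
[ 547.1 -238.4  403.5]
wheel_axis [220. 177.] 0.58 [ 577.1 -166.7   88. ]
peg_a [126. 142.] 0.97 [ 626.5 -108.    88. ]
peg_a [297. 122.] 0.87 [ 598.5 -240.3   88. ]
peg_a [238. 269.] 0.76 [ 494.2 -148.5   88. ]
pawl_post [347. 185.] 0.73 [ 538.2 -262.7   88. ]
pawl_pivot [352. 224.] 0.8 [ 503.9 -256.4   88. ]
pawl_pivot [327. 274.] 0.24 [ 464.8 -221.9   88. ]
pawl_rest [518. 237.] 0.73 [ 417.6 -408.6   42. ]
pawl_rest [327. 158.] 0.72 [ 554.5 -252.2   42. ]
pawl_rest [567. 118.] 0.61 [ 521.6 -467.6   42. ]
the job is handed in; nothing more can be done
None
```

The job is handed in, with no verdict returned: by camera the wheel stands about 0.49 rad (one notch) back, the pawl's nose sits where it did at the start, down in the notch, the tubes in view stood upright, and the arm is clear above at 13.65 s.

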